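Zero the line counter and level the spooling stand

ROBOT

A 6-joint arm with a two-finger parallel gripper is mounted at the origin on the work surface. World frame = base frame: x ahead of the robot, y to its left, z up, the work surface at z = 0. Lengths are in m, angles in degrees, forces in N, time in s.
With the tool pointing down it reaches from about 0.325 to 0.775 m from the base axis. Payload 5.5 kg.
Tool frame: the origin (TCP) lies at the centre of the arm's flange, where the gripper is bolted on; the fingertips stand 182 mm ahead of it and the grasp point (between the pads) lies 163 mm ahead of it; z points along the fingers, y is the line along which they close (so a half turn about z gives the same grasp; the last joint's range is limited). The gripper opens to 88 mm and grips with 3 to 60 N. Pads are 20 mm wide; open, the fingers measure 115 mm over their backs; the gripper's body (75 mm by 178 mm) begins 61 mm behind the grasp point.
Start: joints at [-77.275, 5.22, 70.514, -0, 104.267, -3.249], TCP at [0.165, -0.577, 0.405] pointing down, gripper open.
Joint ranges: [-164.24, 164.24], [-49.07, 125.15], [9.68, 141.18], [-86.29, 266.29], [3.28, 154.24], [-151.56, 151.56]. Speed limits (degrees/s): [147.25, 147.25, 172.46, 180, 180, 180].

INTERFACE

Orientations are given as [roll, pitch, yaw] about the fixed x, y, z axes, in that order (R = Rz(yaw) Ry(pitch) Rx(roll)).
In Python, from station import r gives the robot as it stands. The module is installed in compiled form; this text tells all that it offers. Calls block until the motion is done:
- r.reach(position, orientation): joint-space move of the TCP to a pose.
- r.servo_line(position, rotation=None, speed=0.15): straight line of the TCP; rotation=None keeps the orientation; speed is the mean speed in m/s.
- r.move_joints(angles): joint-space move.
- r.let_go() and r.grab(squeeze=None): open the fingers fully, or close them until they stop; squeeze is the grip in N (None keeps the last).
- r.wait(seconds).
- r.inverse_kinematics(position, orientation): joint angles nearest the present ones, or None.
- r.sense(): the state.
- r.snapshot(name): name is "scene" or "side" or "wrist"; returns a dict with "frame" (400x640x3 uint8, red, green, blue), "fx", "fy", "cx", "cy" (pixels), "dist_coeffs" ([k1, k2, p1, p2, k3] as OpenCV has them; the pictures are not rectified), "R" (3x3) and "t" (3): a world point X has camera coordinates R X + t. Camera axes: x right, y down, z forward; pixel columns grow to the right and rows downward; lengths in m; the calibration is good to about 2 mm. A picture is of the moment at which its call begins. There is no depth.
A pose or a line that the arm cannot do raises r.IKError and nothing moves.
- r.hand_in(): hands the job in; it is judged then, once.
The state is a dict: "clock": time; "joints": joint angles; "joint_vel": joint speeds; "joint_torque": joint torques, N m; "tcp_pos": TCP position; "orientation": TCP orientation; "contact_force": force on the tool from outside, world axes, zero at the start; "torque": the same for the moment, N m; "opening": finger opening in m; "gripper_force": force on a finger pad.
Only numpy, scipy, OpenCV 4.12 (cv2) and the standard library are available. Lean on these libraries where they do the work, as an engineer would, in place of code of your own. Each camera call takes 0.05 s, during which the arm holds its last target. There are 200 camera calls.

TASK

Get the spooling stand ready for the reel: turn the line counter's reset knob back to its zero stop. Then press the stand's levelling foot down firmly onto its pad by its knob and turn the knob until the bubble of the spirit level sits between its two lines. Finish still gripping the foot's knob and pressing it down with the bubble centred (do not let go), and leave the other things on the counter where they are.

Things in the scene. Friction and masses are not known exactly. Their poses are not given: they have to be found in the camera images.
- counter_grip (a point): Reset knob on top of the line counter (grey box 90 x 90 x 55 mm): aluminium bar grip 44 x 14 x 26 mm tall, vertical axis. Site on the axis, half-way up the bar (13 mm below its top), 75 mm above the slab; x along the bar to a short metal pointer. Flange of radius 26 mm under the bar, its top 13 mm below the point. White dial; the longest, thickest tick, beside a steel pin, is zero.
- counter_knob (a joint): Angle of the reset knob, rad: 0 is against the rigid zero stop (pointer at the zero tick); grows clockwise seen from above, up to 1.6, so it is turned back counterclockwise. Friction 0.03 N m; stays where it is left.
- stand: Grey base plate (170 x 330 x 12 mm) of the spooling stand, fixed. Origin on the slab; y points from the shelf's hinge (y = -140 mm, 50 mm up) to the levelling foot (x = 0, y = +100 mm). Over it an aluminium shelf (150 x 285 x 10 mm) carries a black trolling reel (up to 145 mm above the slab) and a spirit level. Springs hold its foot end some 6 mm above level until pressed.
- foot_grip (a point): Levelling foot's knob at the shelf's end away from the hinge, a screw through the shelf: aluminium bar grip 50 x 16 x 26 mm tall, vertical axis. Site on the axis, half-way up the bar (13 mm below its top), roughly 100 mm above the slab before pressing; x along the bar. Flange of radius 32 mm under the bar, its top 13 mm below the point; fingertips may push on it.
- foot_knob (a joint): Angle of the foot's knob, rad, -1.6 to 1.6, growing clockwise seen from above; friction 0.09 N m, stays where left. Clockwise screws the foot out below the shelf, 4 mm per rad, and so raises the pressed shelf's foot end; the pressed knob keeps its height and the shelf climbs. Level lies within 0.35 rad of 0, differs each time: read it from the bubble.
- foot: The levelling foot with its knob: steel stem with a rubber tip of radius 12 mm under the shelf; origin on its axis, 30 mm above the tip. Pushed down by about 2 to 4 N it gives way against the springs by 7 to 15 mm until the tip lands on its pad; from there on it is rigid, and further push loads the pad.
- foot_pad: Round steel pad, radius 22 mm, on the base plate under the foot; fixed. Origin at its underside, its top 10 mm higher.
- vial (a point): Middle of the top of the vial of the spirit level on the shelf's far side: black level 160 x 40 x 30 mm, green vial visible over 120 mm, lying along the stand's y axis, two black lines around it 48 mm apart (46 mm clear between them), a white bubble 32 mm long standing 6 mm proud of the vial.
- bubble (a joint): Bubble's position along the vial, m: 0 is centred between the lines, positive towards the foot end (foot end too high), negative towards the hinge (too low). 1.6 mm per mrad of tilt, about 27 mm per rad of the foot's knob while the foot is pressed on its pad. Near +0.040 with nobody pressing.
- spool: Blue spool, diameter 54, height 44 mm, bystander; origin at its underside.
- guide: Silver level-wind guide, 20 x 84 x 33 mm, bystander; origin at its underside.
- screwdriver: Screwdriver, 170 mm long, lying on the slab, bystander.
- cork_block: Cork drying block, 90 x 60 x 35 mm, bystander; origin at its underside.
- oil: Small oil bottle, diameter 32, height 85 mm, bystander; origin at its underside.
- sinker: Dark steel weight, diameter 36, height 30 mm, bystander; origin at its underside.

How it is judged:
By the outcome, as a careful person would: the job done as asked, in the order asked, and still so for the second after the job is handed in, while the arm keeps its last pose, push and grip.
It also fails if it takes over 61 s, if anything falls off the work surface, if the arm or the gripper's body presses on something with over 40 N, if the wrist force passes 120 N, or if a joint passes its speed limit or range.

## Working session

There is one attempt and no reset: what is moved stays moved. The work goes in short steps, each a Python script; the robot and the scene stay as the last script left them, time stands still between calls to the robot, and variables do not carry over. Pictures are saved under pics/ and viewed, at most 10 in all, crops included, and the job is handed in when it is done.

```bash
mkdir -p pics; cat > h.py <<'E'
import numpy as np, cv2
from station import r
def snap(n,f=None):
    s=r.snapshot(n)
    s['K']=np.array([[s['fx'],0,s['cx']],[0,s['fy'],s['cy']],[0,0,1.]]);s['d']=np.array(s['dist_coeffs'],float)
    s['R']=np.array(s['R']);s['t']=np.array(s['t'])
    if f: cv2.imwrite('pics/'+f,s['frame'][:,:,::-1])
    return s
def ray(s,px):
    p=cv2.undistortPoints(np.array([[px]],float),s['K'],s['d'])[0,0]
    return -s['R'].T@s['t'], s['R'].T@np.array([p[0],p[1],1])
def plane(s,px,z):
    c,d=ray(s,px); return c+d*(z-c[2])/d[2]
def proj(s,X):
    return cv2.projectPoints(np.array(X,float).reshape(-1,3),cv2.Rodrigues(s['R'])[0],s['t'],s['K'],s['d'])[0][:,0]
def tri(a,pa,b,pb):
    c1,d1=ray(a,pa);c2,d2=ray(b,pb)
    k=np.linalg.lstsq(np.c_[d1,-d2],c2-c1,rcond=None)[0]
    return (c1+k[0]*d1+c2+k[1]*d2)/2, np.linalg.norm(c1+k[0]*d1-c2-k[1]*d2)
E
python3 - <<'E'
from h import *
import pickle
S={n:snap(n,n+'0.png') for n in('scene','side','wrist')}
pickle.dump(S,open('s0.pkl','wb'))
for n in S: print(n,-S[n]['R'].T@S[n]['t'],S[n]['R'][2])
print(r.sense())
E
```

```text
scene [1.36643145 0.53367034 0.71530827] [-0.66495359 -0.50844288 -0.5471038 ]
side [-0.26118462  0.78473486  0.86188793] [ 0.60559485 -0.58373323 -0.5408423 ]
wrist [ 0.24614934 -0.55383555  0.38419492] [-0.29028502 -0.08176748 -0.95344045]
{'clock': 0.15, 'joints': array([-7.72760983e+01,  5.25465139e+00,  7.05663337e+01,  1.39033672e-03,
        1.04266422e+02, -3.24831231e+00]), 'joint_vel': array([ 0.07593235, -0.11726045, -0.21866323, -0.07008192, -0.08711637,
        0.05640989]), 'joint_torque': array([ 3.76630499e-05, -4.47043669e+01, -4.06907129e+01,  6.97592692e-02,
        2.74590432e-02, -1.14930749e-04]), 'tcp_pos': array([ 0.16512025, -0.57688811,  0.40374825]), 'orientation': array([-1.79912809e+02, -6.29862089e-03,  1.59725508e+01]), 'contact_force': array([ 0.01822237, -0.06588383,  0.25546104]), 'torque': array([ 0.02349522, -0.01519878, -0.01394883]), 'gripper_force': 0.0, 'opening': 0.08758530853218484}
```

View pics/scene0.png

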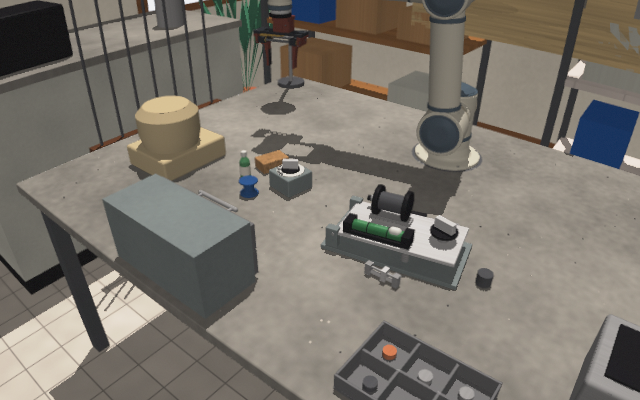

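View pics/side0.png

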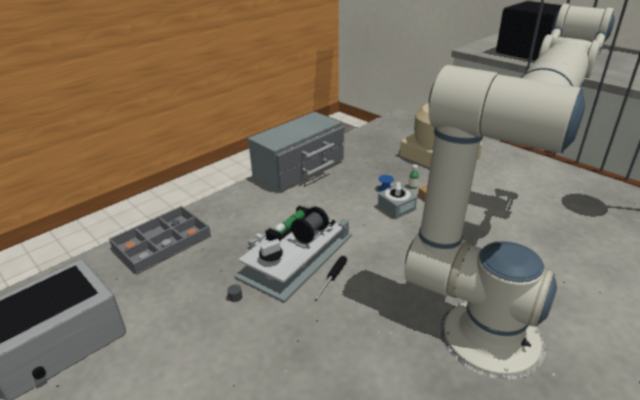

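The scene view shows the counter knob near (290,168), the foot knob near (443,228) and the bubble near (396,234). In the side view the counter knob is near (398,188) and the foot knob near (270,250). I'll triangulate these, then zoom.

```bash
python3 - <<'E'
from h import *
import pickle
S=pickle.load(open('s0.pkl','rb'));a,b=S['scene'],S['side']
print('counter',tri(a,(290,167),b,(398,187)), 'foot',tri(a,(443,227),b,(270,250)))
def crop(s,x,y,w,h,k): return cv2.resize(s['frame'][y:y+h,x:x+w,::-1],None,fx=k,fy=k,interpolation=cv2.INTER_CUBIC)
A=crop(a,310,175,200,130,4);
B=np.hstack([crop(a,235,145,80,60,5),crop(b,370,165,80,60,5)])
cv2.imwrite('pics/c1.png',np.vstack([A[:300*2-0][:520],]))
cv2.imwrite('pics/c2.png',np.vstack([B,crop(b,230,190,130,45*2//2*2-20,6)[:, :800] if 0 else np.zeros((1,800,3),np.uint8)]))
E
```

```text
counter (array([ 0.484676  , -0.26502072,  0.07243801]), np.float64(0.012798611513266759)) foot (array([0.51636799, 0.22409073, 0.09410375]), np.float64(0.0038031764576798325))
```

View pics/c1.png

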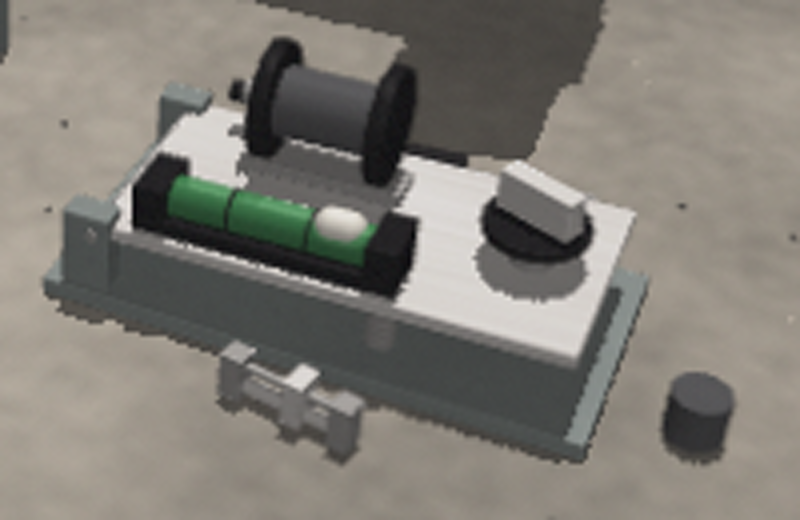

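The crop shows the stand: hinge on the left, foot knob at about scene (444,226), bubble at (395,231) towards the foot end. Next is a wrist view over the counter.

```bash
python3 - <<'E'
from h import *
import pickle
r.reach([0.485,-0.265,0.42],[180,0,60])
s=snap('wrist','w1.png');pickle.dump(s,open('w1.pkl','wb'))
c=r.sense();print(c['clock'],c['tcp_pos'],c['orientation'],c['joints'],-s['R'].T@s['t'],proj(s,[.485,-.265,.075]))
E
```

```text
1.8417 [ 0.48457694 -0.26595452  0.41985404] [-1.79985511e+02  1.57968139e-02  5.98930633e+01] [-3.22811683e+01 -1.86874943e+00  7.61940824e+01 -1.69672337e-02
  1.05688546e+02 -2.17881572e+00] [ 0.52742886 -0.19378541  0.40041481] [[319.64587769 183.8494629 ]]
```

View pics/w1.png

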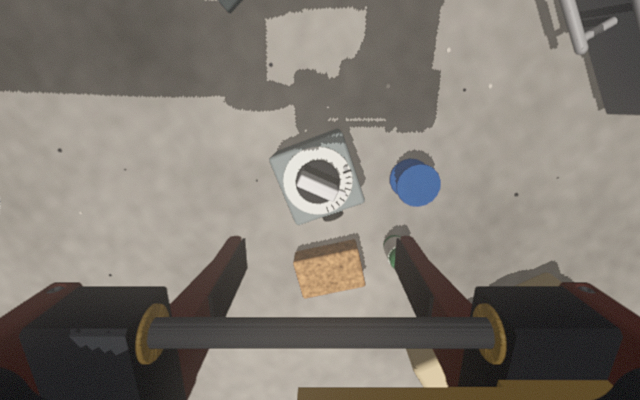

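The knob is at about (318,184), and its bar runs from upper-left to lower-right. The cork block sits below it, with the oil and spool to the right. I'll enlarge the dial.

```bash
python3 - <<'E'
from h import *
import pickle
s=pickle.load(open('w1.pkl','rb'))
cv2.imwrite('pics/w1c.png',cv2.resize(s['frame'][130:230,260:380,::-1],None,fx=6,fy=6,interpolation=cv2.INTER_CUBIC))
E
```

```text
(no output)
```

View pics/w1c.png

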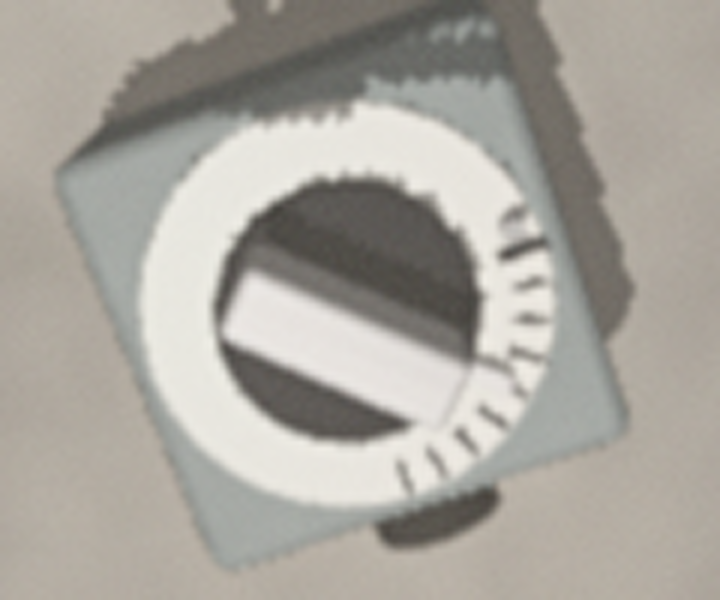

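```bash
python3 - <<'E'
from h import *
import pickle
s=pickle.load(open('w1.pkl','rb'))
f=lambda x,y,z: plane(s,(260+x/6-.4,130+y/6-.4),z)
g=[f(*p,.088) for p in((250,268),(222,330),(472,365),(435,425))]
c=np.mean(g,0);m0=(g[0]+g[1])/2;m1=(g[2]+g[3])/2
print('bar ctr',c,'len',np.linalg.norm(m1-m0),'wid',np.linalg.norm(g[0]-g[1]),np.linalg.norm(g[2]-g[3]))
ang=lambda v:np.degrees(np.arctan2(v[1],v[0]))
print('bar ang',ang(m1-m0))
h=s['frame'].astype(float);gray=cv2.cvtColor(s['frame'],cv2.COLOR_RGB2GRAY)
m=(gray>185).astype(np.uint8);m[:130]=0;m[230:]=0;m[:,:270]=0;m[:,365:]=0
ct=max(cv2.findContours(m,cv2.RETR_EXTERNAL,cv2.CHAIN_APPROX_NONE)[0],key=cv2.contourArea)
e=cv2.fitEllipse(cv2.convexHull(ct));d=plane(s,e[0],.056)
print(e,'dial',d,'zero ang',ang(f(523,247,.056)-d),'flange',f(348,310,.062), 'pointer',ang(f(495,362,.062)-d))
print('oil top',plane(s,(398,235),.085),'corners',[f(*p,.055).round(4) for p in((60,170),(232,570),(628,425),(500,70))])
E
```

```text
bar ctr [ 0.48242169 -0.26432631  0.088     ] len 0.04225136663457299 wid 0.0122932711131447 0.012885446133003957
bar ang -54.664681772120886
((317.3374938964844, 180.31973266601562), (67.59172821044922, 69.6388168334961), 91.71720123291016) dial [ 0.48232424 -0.264159    0.056     ] zero ang -11.68901814562171 flange [ 0.48280941 -0.26404282  0.062     ] pointer -49.24704417796375
oil top [ 0.53285741 -0.35842282  0.085     ] corners [array([ 0.4483, -0.2145,  0.055 ]), array([ 0.4341, -0.3006,  0.055 ]), array([ 0.5181, -0.3136,  0.055 ]), array([ 0.5297, -0.24  ,  0.055 ])]
```

```bash
python3 - <<'E'
from h import *
import pickle
P=[0.4823,-0.2642]
r.reach(P+[.32],[180,0,125.4]); r.servo_line(P+[.2485],speed=.08)
c=r.sense();print(c['clock'],c['tcp_pos'],c['contact_force'])
r.grab(25)
c=r.sense();print(c['clock'],c['opening'],c['gripper_force'],c['contact_force'],c['torque'],c['orientation'][2])
for y in(140,155,164,167,169,171,173):
    r.reach(P+[.2485],[180,0,y]); c=r.sense()
    print(round(c['clock'],2),y,c['orientation'][2].round(2),c['torque'].round(3),c['contact_force'].round(1),round(c['opening'],4))
    if y>160 and abs(c['torque'][2])>.35: break
E
```

```text
3.9417 [ 0.48248054 -0.26430627  0.24923944] [-0.38176407 -0.97953794 -0.15442368]
5.0667 0.01415636905373298 24.999216198921204 [-4.45517761 -1.97178463  1.60327543] [-0.49095639  0.64038306  0.05629371] 125.36274033782374
5.42 140 139.98 [-0.388  0.607  0.04 ] [-4.  -1.8  1.4] 0.0137
5.78 155 154.88 [-0.343  0.661  0.047] [-4.9 -1.9  2.1] 0.0138
6.05 164 163.89 [-0.383  0.638  0.046] [-4.2 -1.8  0.9] 0.0139
6.3 167 166.87 [-0.356  0.621  0.068] [-5.2 -1.8  0.8] 0.0143
6.55 169 168.86 [-0.308  0.675 -0.019] [-5.8 -1.8  1.9] 0.014
6.8 171 170.82 [-0.242  0.596 -0.376] [-5.1 -1.9  1.8] 0.0136
```

```bash
python3 - <<'E'
from h import *
import pickle
P=[0.4823,-0.2642]
r.reach(P+[.2485],[180,0,169.3]); c=r.sense(); print(c['torque'])
r.let_go(); r.servo_line(P+[.42],speed=.25)
s=snap('wrist');pickle.dump(s,open('w2.pkl','wb'))
r.reach([.50,.20,.44],[180,0,113])
s2=snap('wrist','w3.png');pickle.dump(s2,open('w3.pkl','wb'))
c=r.sense();print(c['clock'],c['joints'].round(1),c['contact_force'],c['torque'])
q=proj(s,[*P,.06])[0].astype(int)
cr=cv2.resize(s['frame'][q[1]-45:q[1]+45,q[0]-50:q[0]+50,::-1],None,fx=3,fy=3,interpolation=cv2.INTER_CUBIC)
o=np.zeros((400+270,640,3),np.uint8);o[:400]=s2['frame'][:,:,::-1];o[400:,:300]=cr
cv2.imwrite('pics/w3c.png',o[:, :][:600+70][70:])
E
```

```text
[-0.31792465  0.66827755  0.03326812]
10.8917 [ 18.1  -3.7  75.9  -0.  107.8  -4.9] [-0.09440198  0.35914137  0.4565267 ] [-0.06522746 -0.14176681 -0.0187925 ]
```

View pics/w3c.png

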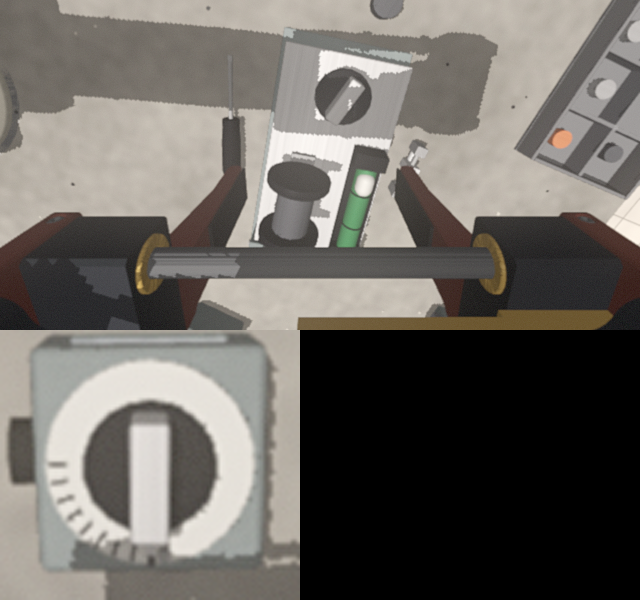

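The counter's bar is aligned with the thick zero tick (lower crop, tick at (150,560)). The stand shows the foot knob at about (343,165) in the full image, with the bubble at the foot end. Next I'll enlarge the knob and vial.

```bash
python3 - <<'E'
from h import *
import pickle
s=pickle.load(open('w3.pkl','rb'))
cv2.imwrite('pics/w3d.png',cv2.resize(s['frame'][90:240,240:430,::-1],None,fx=4,fy=4,interpolation=cv2.INTER_CUBIC))
E
```

```text
(no output)
```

View pics/w3d.png

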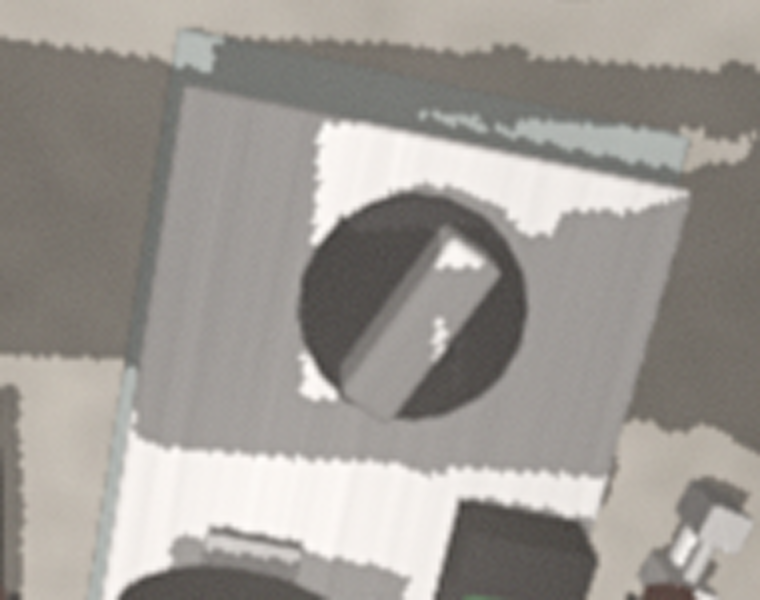

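```bash
python3 - <<'E'
from h import *
import pickle
s=pickle.load(open('w3.pkl','rb'))
f=lambda x,y,z: plane(s,(240+x/4-.4,90+y/4-.4),z)
ang=lambda v:np.degrees(np.arctan2(v[1],v[0]))
for z in(.108,.113,.118):
    g=[f(*p,z) for p in((447,228),(500,270),(398,418),(343,375))]
    m1=(g[0]+g[1])/2;m0=(g[2]+g[3])/2;k=np.mean(g,0)
    print(z,'bar',k,'len',np.linalg.norm(m1-m0),'wid',np.linalg.norm(g[0]-g[1]),'ang',ang(m1-m0))
for z in (.08,.087,.092):
    k=f(413,306,z);print('flange',z,k,'rad',np.linalg.norm(f(300,306,z)-f(526,306,z))/2)
print('shelf y',ang(f(185,88,.07)-f(135,400,.055)),ang(f(690,190,.07)-f(610,470,.055)))
print('level corner',f(460,500,.11)-k,'reel',f(225,568,.145)-k, 'screwdriver/guide',f(700,480,.033)-k)
a=pickle.load(open('s0.pkl','rb'))
print('tri flange-ish', tri(a['scene'],(444,225),s,(343,165)))
E
```

```text
0.108 bar [0.51736906 0.22594193 0.108     ] len 0.04685361471972277 wid 0.017586582972847625 ang 79.44523718728001
0.113 bar [0.51659317 0.22674587 0.113     ] len 0.04610298757451223 wid 0.01730483381326001 ang 79.44523718728003
0.118 bar [0.51581727 0.22754982 0.118     ] len 0.04535236042930163 wid 0.017023084653672492 ang 79.44523718728004
flange 0.08 [0.51742342 0.22531273 0.08      ] rad 0.031937418182479096
flange 0.087 [0.51642548 0.22635854 0.087     ] rad 0.03128006959281849
flange 0.092 [0.51571266 0.22710555 0.092     ] rad 0.03081053488591808
shelf y 100.63579515720757 104.64482030771255
level corner [ 0.03098875 -0.04083327  0.018     ] reel [-0.02327118 -0.06922825  0.053     ] screwdriver/guide [ 0.12153614 -0.02513229 -0.059     ]
tri flange-ish (array([0.51492851, 0.2265652 , 0.1003286 ]), np.float64(0.005943982469432022))
```

```bash
python3 - <<'E'
from h import *
import pickle
P=[.5166,.2263]
r.reach(P+[.36],[180,0,79.5]); r.servo_line(P+[.278],speed=.1); r.wait(.2)
b=r.sense();print(b['clock'],b['contact_force'],b['torque'],b['joints'].round(1))
z=.278
while z>.262:
    z-=.0015; r.servo_line(P+[z],speed=.03); c=r.sense(); d=c['contact_force']-b['contact_force']
    if d[2]>1.5: break
print('touch',z,c['tcp_pos'],d)
r.grab(35); c=r.sense(); print(c['clock'],c['opening'],c['gripper_force'],c['contact_force'],c['torque'])
for i in range(24):
    z-=.0015; r.servo_line(P+[z],speed=.02); c=r.sense(); F=(c['contact_force']-b['contact_force'])[2]
    print(round(z,4),round(c['tcp_pos'][2],4),round(F,1),end=' | ')
    if F>14: break
s=snap('scene');pickle.dump(s,open('p1.pkl','wb'))
print(c['clock'],c['contact_force'],c['torque'],c['opening'])
cv2.imwrite('pics/p1.png',cv2.resize(s['frame'][170:290,320:480,::-1],None,fx=5,fy=5,interpolation=cv2.INTER_CUBIC))
E
```

```text
12.7 [ 0.60053346 -0.08428352  0.58111137] [-0.04139735 -0.03891472  0.03986643] [20.2  0.3 88.3 -0.  91.3 30.7]
touch 0.2615 [0.51657115 0.22628939 0.26133882] [-1.44318004  0.81028348 -1.19305289]
15.9667 0.06310758357112872 35.00000774860382 [-1.84912342  0.97851398  0.83047271] [-0.00555235  0.18103419 -0.01020355]
0.26 0.2599 0.2 | 0.2585 0.2585 2.0 | 0.257 0.2572 1.9 | 0.2555 0.2558 2.1 | 0.254 0.2545 3.4 | 0.2525 0.2532 2.7 | 0.251 0.2519 4.1 | 0.2495 0.2515 8.8 | 0.248 0.2512 14.1 | 18.2167 [-10.88591346   1.94616874  14.64359623] [ 0.23086526  1.64706363 -0.03544217] 0.06270154796889213
```

View pics/p1.png

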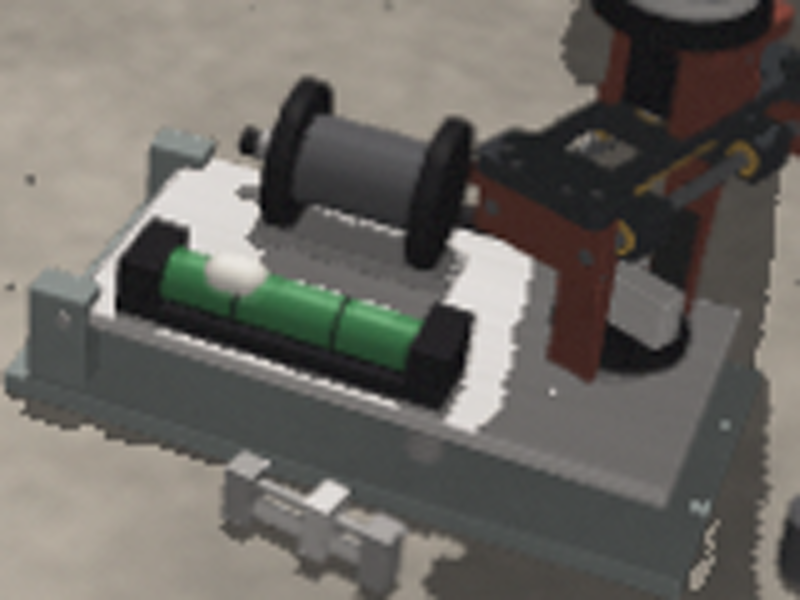

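The fingers closed on the flange (opening 63 mm), because they had gone below its top; they need to grip the bar higher up. With the foot pressed, the bubble lies at the hinge-side line, crop (236,275) against lines at (235,300) and (340,325). That means about 0.9 rad clockwise. I'll regrip and press, and set up a bubble reading.

```bash
cat > bub.py <<'E'
from h import *
def bubble(s,v=False):
    f=s['frame'].astype(int); R,G,B=f[...,0],f[...,1],f[...,2]
    g=((G>R+20)&(G>B+10)).astype(np.uint8); g[:190]=0;g[275:]=0;g[:,:330]=0;g[:,425:]=0
    n,l,st,ce=cv2.connectedComponentsWithStats(cv2.dilate(g,np.ones((5,5),np.uint8)))
    k=1+np.argmax(st[1:,4]); ys,xs=np.where((l==k)&(g>0))
    vx,vy,x0,y0=cv2.fitLine(np.c_[xs,ys].astype(np.float32),cv2.DIST_HUBER,0,.01,.01).ravel()
    if vx<0: vx,vy=-vx,-vy
    t=np.arange(-45,45,.5)
    prof=np.array([np.mean([cv2.getRectSubPix(s['frame'],(1,1),(float(x0+vx*q-vy*o),float(y0+vy*q+vx*o)))[0,0] for o in(-1,0,1)],0) for q in t])
    W=prof[:,0]>120
    tg=(xs-x0)*vx+(ys-y0)*vy
    if v: print('axis',vx,vy,x0,y0,'green ext',tg.min(),tg.max()); print([(q,int(p[0]),int(p[1])) for q,p in zip(t,prof) if tg.min()-3<q<tg.max()+3])
    return t[W&(t>tg.min()-3)&(t<tg.max()+3)],(tg.min(),tg.max()),(x0,y0,vx,vy)
E
python3 - <<'E'
from bub import *
import pickle
s=pickle.load(open('p1.pkl','rb')); print(bubble(s,True)[0])
P=[.5166,.2263]
r.let_go(); r.servo_line(P+[.273],speed=.06); r.wait(.4)
b=r.sense();print(b['clock'],b['contact_force'],b['torque'])
r.grab(35); c=r.sense(); print(c['clock'],c['opening'],c['gripper_force'],c['contact_force'],c['torque'])
if c['opening']<.02:
  z=.273
  for i in range(24):
    z-=.0015; r.servo_line(P+[z],speed=.02); c=r.sense(); F=(c['contact_force']-b['contact_force'])[2]
    print(round(z,4),round(c['tcp_pos'][2],4),round(F,1),end=' | ')
    if F>20: break
  print(c['clock'],c['contact_force'],c['torque'],c['opening'])
  s=snap('scene');pickle.dump(s,open('p2.pkl','wb'))
E
```

```text
axis 0.9677406 0.25194865 378.59024 231.7771 green ext -27.22804164856825 25.150112569628618
[(np.float64(-30.0), 28, 27), (np.float64(-29.5), 28, 27), (np.float64(-29.0), 26, 26), (np.float64(-28.5), 25, 27), (np.float64(-28.0), 27, 35), (np.float64(-27.5), 32, 50), (np.float64(-27.0), 40, 70), (np.float64(-26.5), 45, 85), (np.float64(-26.0), 47, 88), (np.float64(-25.5), 47, 89), (np.float64(-25.0), 47, 89), (np.float64(-24.5), 48, 89), (np.float64(-24.0), 48, 89), (np.float64(-23.5), 47, 90), (np.float64(-23.0), 47, 90), (np.float64(-22.5), 47, 90), (np.float64(-22.0), 47, 90), (np.float64(-21.5), 48, 91), (np.float64(-21.0), 48, 91), (np.float64(-20.5), 48, 92), (np.float64(-20.0), 50, 92), (np.float64(-19.5), 51, 93), (np.float64(-19.0), 56, 95), (np.float64(-18.5), 63, 97), (np.float64(-18.0), 70, 100), (np.float64(-17.5), 77, 103), (np.float64(-17.0), 82, 106), (np.float64(-16.5), 86, 108), (np.float64(-16.0), 89, 109), (np.float64(-15.5), 91, 111), (np.float64(-15.0), 91, 111), (np.float64(-14.5), 90, 111), (np.float64(-14.0), 89, 111), (np.float64(-13.5), 90, 108), (np.float6
[... 2186 characters left out ...]
), (np.float64(25.5), 39, 37), (np.float64(26.0), 37, 35), (np.float64(26.5), 37, 35), (np.float64(27.0), 37, 35), (np.float64(27.5), 38, 36), (np.float64(28.0), 38, 36)]
[]
19.825 [-0.19606381  0.44054762  0.37451371] [-0.03211264 -0.02663726  0.01812389]
20.925 0.015733438920195474 34.825265407562256 [-1.66762108  0.29733443  0.27560932] [ 0.05359929  0.35102209 -0.07248263]
0.2715 0.2714 0.8 | 0.27 0.27 1.1 | 0.2685 0.2686 2.7 | 0.267 0.2673 3.1 | 0.2655 0.266 3.9 | 0.264 0.2647 5.0 | 0.2625 0.2633 5.7 | 0.261 0.2627 9.1 | 0.2595 0.2624 13.6 | 0.258 0.2622 18.4 | 0.2565 0.2619 23.2 | 23.675 [-15.31852652   1.97076888  23.58878454] [ 0.08063743  2.94009467 -0.14661428] 0.015912785958083837
```

```bash
cat >> bub.py <<'E'
def measure(s):
    _,_,(x0,y0,vx,vy)=bubble(s)
    samp=lambda q,os:np.mean([cv2.getRectSubPix(s['frame'],(1,1),(float(x0+vx*q-vy*o),float(y0+vy*q+vx*o)))[0,0] for o in os],0)
    t=np.arange(-28,26,.25)
    top=np.array([samp(q,(-4,-3,-2,-1))[0] for q in t]); w=np.clip(top-90,0,None)
    ax=np.array([samp(q,(1,2,3))[1] for q in t])
    from scipy.signal import find_peaks
    p,pr=find_peaks(-ax[8:-16],prominence=10); 
    return dict(bub=round(float((w*t).sum()/w.sum()),2),bw=float((top>110).sum()*.25),lines=[(float(t[8:-16][i]),int(m)) for i,m in zip(p,pr['prominences'])],x0=float(x0))
E
python3 - <<'E'
from bub import *
import pickle
for n in('p1','p2'): print(measure(pickle.load(open(n+'.pkl','rb'))))
P=np.array([.5166,.2263,.2565]); pr=lambda y=None:(lambda c:print(y,round(c['clock'],2),c['tcp_pos'].round(4),c['orientation'].round(1),c['contact_force'].round(1),c['torque'].round(2),round(c['opening'],4)))(r.sense())
for i in range(3):
    P[0]-=.0012; r.servo_line(P,speed=.02); pr()
for y in(72,64,56,48,40,32):
    r.reach(P,[180,0,y]); pr(y)
s=snap('scene');pickle.dump(s,open('p3.pkl','wb'));print(measure(s))
E
```

```text
{'bub': -13.26, 'bw': 11.25, 'lines': [(-12.25, 27), (8.5, 27)], 'x0': 378.5902404785156}
{'bub': -13.91, 'bw': 11.0, 'lines': [(-12.25, 25), (8.25, 25)], 'x0': 378.6259765625}
None 23.98 [0.5154 0.2271 0.262 ] [179.8  -0.3  79.5] [-10.1   1.2  21.9] [ 0.12  2.15 -0.12] 0.0161
None 24.23 [0.5147 0.2271 0.262 ] [179.6  -0.3  79.5] [-7.4  3.  19.6] [ 0.16  1.36 -0.15] 0.0157
None 24.48 [0.5141 0.227  0.2621] [179.5  -0.3  79.5] [-3.5  3.5 18.3] [ 0.19  0.62 -0.1 ] 0.0159
72 24.73 [0.5143 0.2269 0.2621] [179.5  -0.4  72. ] [-2.2  3.3 18. ] [ 0.24  0.45 -0.16] 0.0159
64 24.99 [0.5144 0.2268 0.2621] [179.6  -0.5  64. ] [-0.8  2.2 17.1] [ 0.2   0.4  -0.08] 0.0156
56 25.25 [0.5145 0.2267 0.2621] [179.6  -0.5  56. ] [-1.1  1.9 17. ] [ 0.15  0.33 -0.07] 0.0159
48 25.51 [0.5146 0.2266 0.2621] [179.7  -0.6  48. ] [-1.2  0.9 17.4] [ 0.05  0.19 -0.11] 0.0158
40 25.77 [0.5147 0.2265 0.2621] [179.7  -0.6  39.9] [-0.8  1.6 16.9] [-0.01  0.08 -0.05] 0.016
32 26.02 [0.5148 0.2263 0.2621] [179.8  -0.6  31.9] [ 0.5 -0.4 17.4] [-0.15  0.01 -0.07] 0.0158
{'bub': -3.95, 'bw': 11.75, 'lines': [(-11.25, 26), (9.5, 29)], 'x0': 377.47900390625}
```

```bash
python3 - <<'E'
from bub import *
import pickle
P=np.array([.5130,.2263,.2565]); pr=lambda y=None:(lambda c:print(y,round(c['clock'],2),c['tcp_pos'].round(4),c['joints'].round(0),c['contact_force'].round(1),c['torque'].round(2),round(c['opening'],4)))(r.sense())
for y in(25,18): r.reach(P,[180,0,y]); pr(y)
for i in range(2): P+=[-.0005,0,-.0015]; r.servo_line(P,speed=.02); pr()
r.wait(.5); pr()
s=snap('scene');pickle.dump(s,open('p4.pkl','wb'));print(measure(s))
a=cv2.resize(s['frame'][180:280,330:470,::-1],None,fx=5,fy=5,interpolation=cv2.INTER_CUBIC)
cv2.imwrite('pics/p4.png',a)
E
```

```text
25 26.32 [0.5148 0.2262 0.2621] [20.  0. 90. -0. 89. 85.] [ 1.3 -0.2 16.5] [-0.23  0.02 -0.12] 0.0157
18 26.57 [0.5149 0.2261 0.2621] [20.  0. 90. -0. 89. 92.] [ 1.6 -0.8 17.4] [-0.28 -0.   -0.08] 0.0158
None 26.82 [0.5146 0.2261 0.2619] [20.  0. 90. -0. 89. 92.] [ 0.6 -1.3 22.1] [-0.48  0.17 -0.13] 0.0158
None 27.07 [0.5143 0.226  0.2617] [20.  0. 90. -0. 89. 92.] [-1.1 -2.2 26. ] [-0.6   0.36 -0.09] 0.0157
None 27.57 [0.5143 0.2261 0.2617] [20.  0. 90. -0. 89. 92.] [-1.1 -2.7 25.6] [-0.61  0.38 -0.11] 0.0158
{'bub': -1.87, 'bw': 12.0, 'lines': [(-11.0, 29), (9.75, 26)], 'x0': 377.3199157714844}
```

View pics/p4.png

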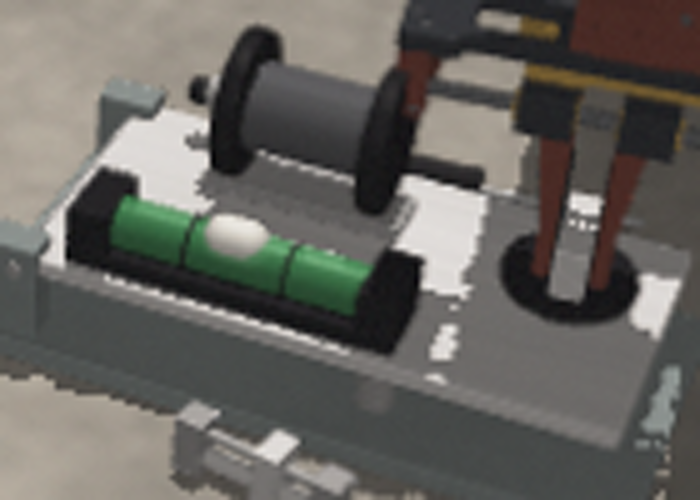

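The bubble is at crop (237,237), clear of both lines at about (189,242) and (287,270), so it is centred to about 1–2 mm. The fingers hold the bar and press with 26 N, so I'm handing in.

```bash
python3 -c "
from station import r
print(r.hand_in())"
```

```text
the job is handed in; nothing more can be done
None
```

I turned the counter's reset knob back to its zero stop and handed the job in with the arm still gripping the foot's knob, pressing at about 26 N, and the bubble centred to within about 2 mm; the first grip on the foot closed on its flange and was redone on the bar.

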